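# Lock the loaded fitting clamp

## Robot

A 6-joint arm with a two-finger parallel gripper is mounted at the origin on the work surface. World frame = base frame: x ahead of the robot, y to its left, z up, the work surface at z = 0. Lengths are in m, angles in rad, forces in N, time in s.
With the tool pointing down it reaches from about 0.375 to 0.825 m from the base axis. Payload 5.5 kg.
Tool frame: the origin (TCP) lies at the very end of the fingers, on their centre line; the grasp point (between the pads) lies 19 mm behind it; z points along the fingers, y is the line along which they close (so a half turn about z gives the same grasp; the last joint's range is limited). The gripper opens to 85 mm and grips with 20 to 120 N. Pads are 22 mm wide; open, the fingers measure 114 mm over their backs; the gripper's body (76 mm by 85 mm) begins 54 mm behind the grasp point. The pads swing forward as they close: fully open they stand 13 mm farther back than shut.
Start: joints at [-1.156, 0.314, -0.047, 1.21, 0, 1.571], TCP at [0.242, -0.549, 0.231] pointing down, gripper open.
Joint ranges: [-2.67, 2.67], [-0.69, 1.73], [-1.03, 1.25], [-2.08, 2.16], [-1.42, 1.45], [-3.14, 3.14]. Speed limits (rad/s): [2.39, 2.39, 3.01, 3.14, 3.14, 3.14].

## Interface

Orientations are given as a unit quaternion [w, x, y, z].
In Python, from rig import ctrl gives the robot as it stands.
- The arm moves only by the shell command python3 -m creep 'ROWS' [FORCE]. ROWS is JSON, one flat list of numbers, 7 for each row, row after row: the shift along the tool's x, y, z in m, then the turn, a rotation vector about the tool's x, y, z in degrees, then the closure in counts, from 0 (fully open) to 255 (shut). In form: [tx, ty, tz, rx, ry, rz, gripper, tx, ty, tz, rx, ry, rz, gripper, ...]. A call has 1 to 10 rows; each row shifts and turns the commanded pose from where the row before left it, along the tool's axes as they then stand; what a row does not reach is not made up. A row lasts 1/12 s, in which the tool goes at most 41.7 mm and 7.16 degrees, less where a joint would pass 70% of its speed; a pose out of reach is approached as far as the arm can. A call is refused whole if a number of a shift passes 0.0417 or a number of a turn 7.16, either way. A call with a gripper value outside its range is refused whole. The fingers move at their own pace and stop on an object; FORCE is the grip in N (left out, the last holds). Time passes only in rows, so rows that do not move let the fingers close. It gives the time, the measured TCP pose, the force, the opening and the grip force at its end, in the units of the state.
- ctrl.get_obs(): the state, without advancing time (a new reading comes with each control period).
- ctrl.snapshot(name): name is "scene" or "top"; returns a dict with "img" (480x640x3 uint8, red, green, blue), "camera_matrix" (3x3 intrinsics, pixels), "D" ([k1, k2, p1, p2, k3] as OpenCV has them; the pictures are not rectified), "R" (3x3) and "t" (3): a world point X has camera coordinates R X + t. Camera axes: x right, y down, z forward; pixel columns grow to the right and rows downward; lengths in m; the calibration is good to about 2 mm. A picture is of the moment at which its call begins. There is no depth.
- ctrl.sign_off(): hands the job in; it is judged then, once.
Trained networks look in a picture, given as the dict that the camera call returned (one of the last four; its "shot" number tells which), for a name from the list of things; names that differ only in an ending like _2 or _b are one class to them, and where a whole thing is asked for, a point or a joint stands for the part that bears it (a point fixed in the world has none). Each returns a list of dicts, best first, with "score" (0 to 1); they miss things now and then, are a little off and sometimes report something else, mostly with a low value. They report only what shows in the picture. A call takes as long as a camera call. They do not tell look-alikes from the thing itself.
- ctrl.search_frame(label, picture): "pixel" ([column, row] in pixels, amid what is visible of it).
- ctrl.outline_of(label, picture): "mask" (480x640 bool, what is visible of it) and "pixel" ([column, row] in pixels, amid what is visible of it).
The state is a dict: "time_s": time; "joint_pos": joint angles; "dq": joint speeds; "joint_torque": joint torques, N m; "position": TCP position; "orientation": TCP orientation; "ft_force": force on the tool from outside, world axes, zero at the start; "moment": the same for the moment, N m; "gripper_width": finger opening in m; "grip_force": force on a finger pad.
Only numpy, scipy, OpenCV 4.12 (cv2) and the standard library are available. Lean on these libraries where they do the work, as an engineer would, in place of code of your own. Each camera call takes 0.05 s, during which the arm holds its last target. There are 200 camera calls.

## Task

One of the two clamping stations on the green bench has a brass fitting standing in its socket; the other station's socket is empty. Turn the knob of the loaded station clockwise, seen from above, until it clicks past its detent and rests in the locked position by the green mark, then let go of it. Leave the empty station's knob alone.

Things in the scene. Friction and masses are not known exactly. Their poses are not given: they have to be found in the camera images.
- lock_grip (a point): Grip point of the LOADED station's knob, on its vertical turning axis, 67 mm above the bench. The black knob is a disc 44 mm across (top 44 mm above the bench) under an upright bar grip 46 mm long, 14 mm wide, bar top 81 mm above the bench. The point turns with it: z up, x along the bar, white pointer at its -x end. Pinch the bar across y. It sits on a blue housing, 74 mm square, top 36 mm.
- lock (a joint): Turn of the loaded station's knob, rad, growing clockwise from above. Starts near 0 (open, pointer at the white mark). A detent resists with up to 0.2 N m until its crest at 0.6; beyond, the knob snaps on to rest at 1.2 (69 degrees, green mark): locked. Let go before the crest, it springs back to 0. Hard stop at 1.3.
- spare_grip (a point): Same point on the EMPTY station's knob; a bystander. Both stations are alike: a fixed grey plate 200 x 100 x 12 mm, knob near one end, socket ring near the other, 95 mm from the knob's axis, towards +x of the point when the knob is at 0. Only the loaded one has a brass fitting in it (30 mm across, top 60 mm above the bench). A low steel jaw between knob and socket moves with the knob.
- spare (a joint): Turn of the empty station's knob, rad, same meaning and detent as the loaded one. Starts near 0 and must be left there.
Things that resemble listed ones, but are neither listed nor needed, are in the scene too. Leave any purple look-alike of the part that bears lock_grip alone.

How it is judged:
By the outcome, as a careful person would: the job done as asked, in the order asked, and still so for the second after the job is handed in, with the robot touching nothing.
It also fails if it takes over 29 s, if anything falls off the work surface, if the arm or the gripper's body presses on something with over 40 N, if the wrist force passes 120 N, or if a joint passes its speed limit or range.

## Working session

There is one attempt and no reset: what is moved stays moved. The work goes in short steps, Python scripts to look and compute and a shell command to move; the robot and the scene stay as the last step left them, time stands still between calls to the robot, and variables do not carry over. Pictures are saved under pics/ and viewed, at most 10 in all, crops included, and the job is handed in when it is done.

```bash
mkdir -p pics; cat > h.py <<'E'
import numpy as np, cv2
from rig import ctrl
def ray(s,px):
    u=cv2.undistortPoints(np.array([[px]],float),s["camera_matrix"],np.array(s["D"],float))[0,0]
    R=np.array(s["R"]);t=np.array(s["t"])
    return -R.T@t, R.T@np.array([u[0],u[1],1])
def atz(s,px,z):
    c,d=ray(s,px); return c+d*(z-c[2])/d[2]
def proj(s,X):
    R=np.array(s["R"]);return cv2.projectPoints(np.array([X],float),cv2.Rodrigues(R)[0],np.array(s["t"],float),s["camera_matrix"],np.array(s["D"],float))[0][0,0]
def save(n,img): cv2.imwrite("pics/"+n,cv2.cvtColor(np.ascontiguousarray(img),cv2.COLOR_RGB2BGR))
E
python3 - <<'E'
from h import *
for n in("top","scene"):
    s=ctrl.snapshot(n); save(n+"1.png",s["img"])
    for l in("lock_grip","spare_grip"):
        for r in ctrl.search_frame(l,s): print(n,l,r["pixel"],round(r["score"],2),atz(s,r["pixel"],.067).round(3))
    print(atz(s,(320,240),0), (-np.array(s["R"]).T@s["t"]).round(3))
o=ctrl.get_obs(); print(o["time_s"],o["position"],o["orientation"],o["gripper_width"])
E
```

```text
top lock_grip [164.2, 373.3] 0.74 [0.231 0.249 0.067]
top spare_grip [394.3, 248.2] 0.71 [ 0.429 -0.13   0.067]
[ 0.45069544 -0.00598195  0.        ] [ 0.369 -0.005  0.885]
scene lock_grip [459.2, 276.4] 0.79 [0.522 0.252 0.067]
scene lock_grip [437.1, 187.1] 0.57 [0.255 0.252 0.067]
scene spare_grip [262.4, 241.6] 0.7 [ 0.438 -0.131  0.067]
[ 0.36549034 -0.01495581  0.        ] [ 1.11  -0.018  0.76 ]
0.3 [ 0.24171953 -0.54893972  0.23100433] [-2.83797384e-04  9.78568371e-01  2.05921974e-01 -5.55451173e-05] 0.08565598931345027
```

View pics/top1.png

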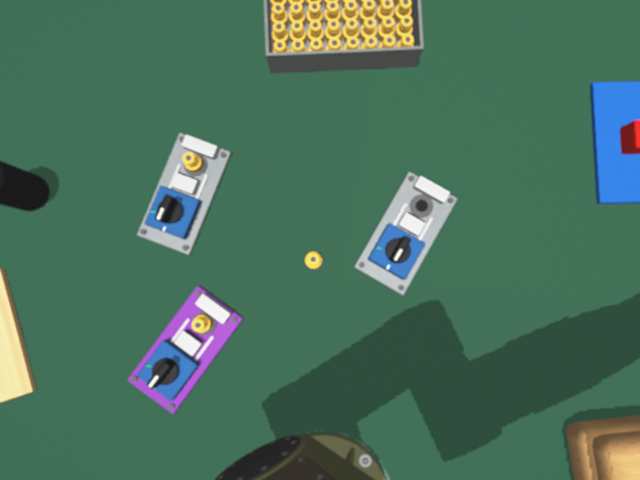

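View pics/scene1.png

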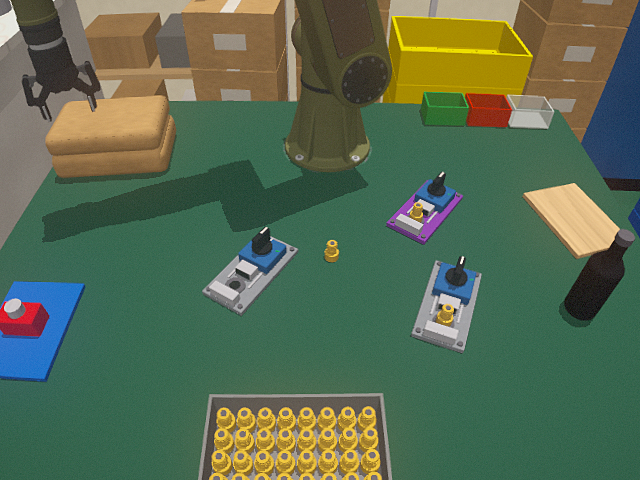

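Top picture: the grey station at knob (170,210) has brass at (192,160), so it is loaded. The grey station at (398,249) has an empty socket at (422,205). The purple one at (165,372) is the look-alike. In the scene picture the loaded knob is at (459,270). I'll confirm with one crop from each camera, side by side.

```bash
python3 - <<'E'
from h import *
a=ctrl.snapshot("top"); b=ctrl.snapshot("scene")
ca=cv2.resize(a["img"][125:265,120:240],None,fx=4,fy=4,interpolation=cv2.INTER_CUBIC)
cb=cv2.resize(b["img"][240:360,400:495],None,fx=4,fy=4,interpolation=cv2.INTER_CUBIC)
w=np.zeros((560,800,3),np.uint8); w[:,:400]=ca[:,:400]; w[:480,410:790]=cb; save("crop.png",w)
for n,s in(("top",a),("scene",b)):
    for r in ctrl.outline_of("lock_grip",s):
        m=r["mask"]; ys,xs=np.nonzero(m); print(n,r["pixel"],r["score"],m.sum(),xs.min(),xs.max(),ys.min(),ys.max())
# brass fitting top 60mm
hsv=cv2.cvtColor(a["img"],cv2.COLOR_RGB2HSV)[125:200,150:230]
m=cv2.inRange(hsv,(15,120,100),(35,255,255)); ys,xs=np.nonzero(m); print("brass",xs.mean()+150,ys.mean()+125,atz(a,(xs.mean()+150,ys.mean()+125),.045))
# plate corners bolt: z=.012
for p in((182,137),(227,152),(187,248),(142,234)): print(atz(a,p,.012).round(4))
E
```

```text
top [168.0, 209.2] 0.75 616 155 183 194 223
top [165.3, 373.5] 0.66 607 148 178 359 387
scene [438.5, 188.1] 0.66 257 428 444 173 195
scene [461.8, 276.4] 0.63 457 445 467 256 285
brass 192.79591836734693 162.0938775510204 [0.58539826 0.21263984 0.045     ]
[0.6402 0.2408 0.012 ]
[0.6117 0.1598 0.012 ]
[0.4388 0.2303 0.012 ]
[0.4649 0.3098 0.012 ]
```

View pics/crop.png

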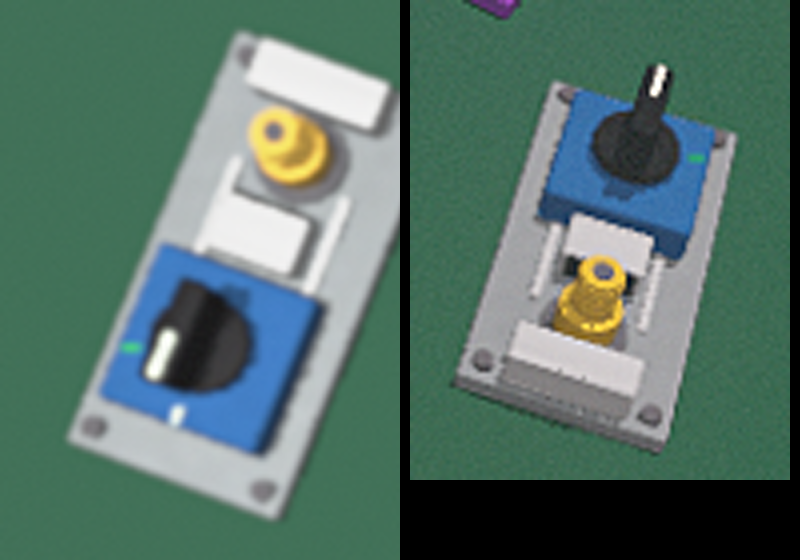

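The loaded station is confirmed: grey plate with brass in its socket at top (190,160), and a pointer at the white mark. Next I'll work out the knob axis several ways.

```bash
python3 - <<'E'
from h import *
from scipy.spatial.transform import Rotation as Ro
a=ctrl.snapshot("top"); b=ctrl.snapshot("scene")
T=lambda x,y:(120+x/4-.4,125+y/4-.4); S=lambda x,y:(400+(x-410)/4-.4,240+y/4-.4)
d=np.array([.174,-.070]);d/=np.hypot(*d); yaw=np.degrees(np.arctan2(d[1],d[0])); print("yaw",yaw)
f1=atz(a,T(274,131),.06);f2=atz(b,S(603,270),.06);print("brass top",f1,f2,"->axis",f1[:2]-.095*d,f2[:2]-.095*d)
m1=atz(a,T(178,413),.036);m2=atz(a,T(131,348),.036);print("marks",m1,m2)
print("bar end",atz(a,T(158,375),.081),atz(b,S(660,68),.081))
# blue housing top corners
for s,P in((a,[T(165,243),T(325,298),T(265,452),T(103,398)]),(b,[S(573,92),S(718,128),S(690,232),S(540,192)])):
    q=np.array([atz(s,p,.036) for p in P]);print("housing",q.mean(0),np.linalg.norm(np.diff(q,axis=0),axis=1))
# disc center by segmentation bar top
r=ctrl.get_obs();R=Ro.from_quat(np.r_[r["orientation"][1:],r["orientation"][0]]);print(R.as_matrix().round(3))
E
```

```text
yaw -21.914866327191728
brass top [0.58984212 0.21675097 0.06      ] [0.58985385 0.21957837 0.06      ] ->axis [0.50170687 0.25220768] [0.5017186  0.25503508]
marks [0.47241208 0.26351635 0.036     ] [0.50106404 0.28408143 0.036     ]
bar end [0.48274739 0.25762153 0.081     ] [0.48347158 0.26182023 0.081     ]
housing [0.50083042 0.24809282 0.036     ] [0.07383693 0.07167642 0.0739362 ]
housing [0.50411571 0.25319561 0.036     ] [0.07439562 0.07204327 0.0735909 ]
[[ 0.915  0.403 -0.   ]
 [ 0.403 -0.915 -0.   ]
 [-0.    -0.    -1.   ]]
```

Axis ≈ (0.502, 0.252), agreed to about 3 mm by the two cameras, with bar yaw −22°. I'm moving there at height, first without turning, to see the wrist's sign.

```bash
python3 -m creep '[0.026,-0.026,0,0,0,0,0, 0.026,-0.026,0,0,0,0,0, 0.026,-0.026,0,0,0,0,0, 0.026,-0.026,0,0,0,0,0, 0.026,-0.026,0,0,0,0,0, 0.026,-0.026,0,0,0,0,0, 0.026,-0.026,0,0,0,0,0, 0.026,-0.026,0,0,0,0,0, 0.026,-0.026,0,0,0,0,0, 0.026,-0.026,0,0,0,0,0]' 60
python3 -c "
from h import *
print(ctrl.get_obs()['joint_pos'])"
```

```text
time_s: 1.43
position: [0.3753, -0.2048, 0.2316]
orientation: [0.0, 0.979, 0.206, 0.0]
ft_force: [0.1, 0.4, -0.5]
gripper_width: 0.0856
grip_force: 0.0
[-4.99526020e-01 -1.25048530e-02 -4.30482956e-01  1.15184427e+00
  8.94212550e-05  2.22766178e+00]
```

Joint 6 grows with joint 1, so I have to turn the other way (−134° to yaw 158°) to stay in range.

```bash
python3 -m creep '[0,0,0,0,0,-7,0, 0,0,0,0,0,-7,0, 0,0,0,0,0,-7,0, 0,0,0,0,0,-7,0, 0,0,0,0,0,-7,0, 0,0,0,0,0,-7,0, 0,0,0,0,0,-7,0, 0,0,0,0,0,-7,0, 0,0,0,0,0,-7,0, 0,0,0,0,0,-7,0]'
python3 -m creep '[0,0,0,0,0,-7.1,0, 0,0,0,0,0,-7.1,0, 0,0,0,0,0,-7.1,0, 0,0,0,0,0,-7.1,0, 0,0,0,0,0,-7.1,0, 0,0,0,0,0,-7.1,0, 0,0,0,0,0,-7.1,0, 0,0,0,0,0,-7.1,0, 0,0,0,0,0,-7.1,0, 0,0,0,0,0,0,0]'
cat >> h.py <<'E'
def go(X):
    from scipy.spatial.transform import Rotation as Ro
    o=ctrl.get_obs();q=o["orientation"];R=Ro.from_quat(np.r_[q[1:],q[0]]).as_matrix()
    print("t",o["time_s"],"yaw",np.degrees(np.arctan2(R[1,0],R[0,0])).round(2),"z",R[:,2].round(3),"tool shift mm",(R.T@(np.array(X)-o["position"])*1e3).round(1),"q",np.round(o["joint_pos"],2))
E
python3 -c "
from h import *
go([.502,.252,.231])"
```

```text
time_s: 2.27
position: [0.375, -0.2064, 0.2315]
orientation: [0.0, 0.681, 0.732, 0.0]
ft_force: [0.1, 0.2, 0.2]
gripper_width: 0.0859
grip_force: 0.0
time_s: 3.1
position: [0.375, -0.2064, 0.2315]
orientation: [0.0, 0.192, 0.981, -0.0]
ft_force: [-0.6, -0.1, 0.0]
gripper_width: 0.0852
grip_force: 0.0
t 3.1 yaw 157.84 z [ 0. -0. -1.] tool shift mm [5.530e+01 4.725e+02 4.000e-01] q [-0.5  -0.01 -0.43  1.15 -0.   -0.12]
```

```bash
python3 -m creep '[0.0046,0.0393,0,0,0,0,0, 0.0046,0.0393,0,0,0,0,0, 0.0046,0.0393,0,0,0,0,0, 0.0046,0.0393,0,0,0,0,0, 0.0046,0.0393,0,0,0,0,0, 0.0046,0.0393,0,0,0,0,0, 0.0046,0.0393,0,0,0,0,0, 0.0046,0.0393,0,0,0,0,0, 0.0046,0.0393,0,0,0,0,0, 0.0046,0.0393,0,0,0,0,0]'
python3 -m creep '[0.0046,0.0393,0,0,0,0,0, 0.0046,0.0393,0,0,0,0,0, 0,0,0.03,0,0,0,0, 0,0,0.03,0,0,0,0, 0,0,0.03,0,0,0,0, 0,0,0.03,0,0,0,0, 0,0,0,0,0,0,0]'
python3 - <<'E'
from h import *
go([.502,.252,.049])
s=ctrl.snapshot("scene");w=s["img"][200:320,400:520]
t=ctrl.snapshot("top")["img"][150:270,110:230]
save("over.png",cv2.resize(np.hstack([w,t]),None,fx=3.3,fy=3.3,interpolation=cv2.INTER_CUBIC))
E
```

```text
time_s: 3.93
position: [0.4819, 0.1768, 0.2315]
orientation: [0.0, 0.195, 0.981, 0.0]
ft_force: [-0.2, -0.6, 0.1]
gripper_width: 0.0853
grip_force: 0.0
time_s: 4.52
position: [0.4991, 0.249, 0.1056]
orientation: [-0.004, 0.195, 0.981, -0.003]
ft_force: [-0.9, -0.9, -0.4]
gripper_width: 0.0856
grip_force: 0.0
t 4.5167 yaw 157.49 z [-0.008 -0.004 -1.   ] tool shift mm [-1.9  4.3 56.6] q [ 0.46  0.32 -0.33  0.93 -0.    0.86]
```

View pics/over.png

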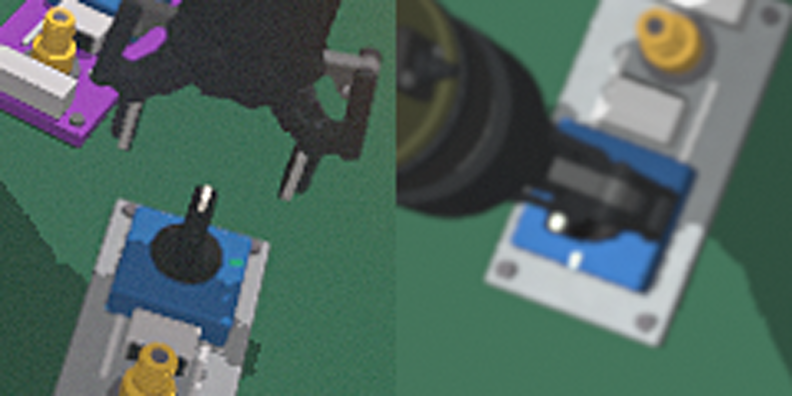

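The open fingers straddle the bar (scene crop: fingers at (125,125) and (295,175), bar at (205,200)) and line up with it. Lowering.

```bash
python3 -m creep '[-0.001,0.002,0.014,0,0,0,0, 0,0.001,0.014,0,0,0,0, 0,0,0.014,0,0,0,0, 0,0,0.012,0,0,0,0, 0,0,0,0,0,0,0, 0,0,0,0,0,0,0]'
python3 -c "
from h import *
go([.502,.252,.049])"
```

```text
time_s: 5.12
position: [0.5063, 0.2536, 0.0591]
orientation: [0.001, 0.194, 0.981, 0.001]
ft_force: [-0.4, -0.2, 0.0]
gripper_width: 0.0858
grip_force: 0.0
t 5.1167 yaw 157.6 z [ 0.002  0.001 -1.   ] tool shift mm [ 3.4 -3.2 10.1] q [ 0.46  0.38 -0.38  0.82  0.    0.86]
```

```bash
python3 -m creep '[0.003,-0.003,0.005,0,0,0,0, 0,0,0.004,0,0,0,0, 0,0,0,0,0,0,0, 0,0,0,0,0,0,0]'
python3 -c "
from h import *
go([.502,.252,.049])"
```

```text
time_s: 5.45
position: [0.5013, 0.2516, 0.0486]
orientation: [0.0, 0.194, 0.981, 0.0]
ft_force: [-0.1, -0.5, -1.0]
gripper_width: 0.0851
grip_force: 0.0
t 5.45 yaw 157.66 z [ 0.  0. -1.] tool shift mm [-0.5  0.6 -0.4] q [ 0.47  0.38 -0.4   0.79 -0.    0.86]
```

Now close gently at first, to see any offset.

```bash
python3 -m creep '[0,0,0,0,0,0,255, 0,0,0,0,0,0,255, 0,0,0,0,0,0,255, 0,0,0,0,0,0,255, 0,0,0,0,0,0,255, 0,0,0,0,0,0,255, 0,0,0,0,0,0,255, 0,0,0,0,0,0,255, 0,0,0,0,0,0,255, 0,0,0,0,0,0,255]' 40
python3 -c "
from h import *
go([.502,.252,.049]);print(ctrl.get_obs()['moment'])"
```

```text
time_s: 6.28
position: [0.5022, 0.2537, 0.0487]
orientation: [0.0, 0.193, 0.981, 0.002]
ft_force: [2.0, 6.9, -2.2]
gripper_width: 0.0131
grip_force: 45.5
t 6.2833 yaw 157.71 z [ 0.001  0.004 -1.   ] tool shift mm [-0.5 -1.7 -0.3] q [ 0.47  0.38 -0.4   0.79  0.    0.86]
[ 1.12742459 -0.22075501 -0.03109862]
```

Gripped; the 7 N side force says the axis is about 2 mm further along tool +y. I'll shift that way and turn.

```bash
python3 -m creep '[0,0.002,0,0,0,0,255, 0,0,0,0,0,0,255, 0,0,0,0,0,4,255, 0,0,0,0,0,4,255, 0,0,0,0,0,0,255]' 60
python3 -c "
from h import *
go([.502,.254,.049]);print(ctrl.get_obs()['moment'])"
```

```text
time_s: 6.7
position: [0.5022, 0.2537, 0.0487]
orientation: [0.0, 0.262, 0.965, 0.0]
ft_force: [-1.2, 1.9, 4.5]
gripper_width: 0.0132
grip_force: 61.6
t 6.7 yaw 149.58 z [ 0.     0.001 -1.   ] tool shift mm [ 0.3  0.1 -0.3] q [ 0.47  0.38 -0.39  0.79  0.    1.  ]
[0.11369711 0.314405   0.10842625]
```

Well centred, with the detent torque building at 0.11 N m. Turning on to about 69°.

```bash
python3 -m creep '[0,0,0,0,0,6,255, 0,0,0,0,0,6,255, 0,0,0,0,0,6,255, 0,0,0,0,0,6,255, 0,0,0,0,0,6,255, 0,0,0,0,0,6,255, 0,0,0,0,0,6,255, 0,0,0,0,0,6,255, 0,0,0,0,0,6,255, 0,0,0,0,0,6,255]'
python3 -m creep '[0,0,0,0,0,0.5,255, 0,0,0,0,0,0,255, 0,0,0,0,0,0,255]'
python3 - <<'E'
from h import *
go([.502,.254,.049]);print(ctrl.get_obs()['moment'])
s=ctrl.snapshot("scene");w=s["img"][240:340,400:500]
t=ctrl.snapshot("top")["img"][160:260,120:220]
save("turn.png",cv2.resize(np.hstack([w,t]),None,fx=4,fy=4,interpolation=cv2.INTER_CUBIC))
E
```

```text
time_s: 7.53
position: [0.5014, 0.2535, 0.0487]
orientation: [-0.001, 0.71, 0.704, -0.0]
ft_force: [-3.2, 1.4, 6.6]
gripper_width: 0.0129
grip_force: 62.1
time_s: 7.78
position: [0.5014, 0.2535, 0.0487]
orientation: [-0.001, 0.711, 0.703, -0.0]
ft_force: [-2.9, 0.3, 7.6]
gripper_width: 0.0131
grip_force: 62.1
t 7.7833 yaw 89.29 z [-0.001  0.    -1.   ] tool shift mm [ 0.6  0.6 -0.3] q [ 0.47  0.38 -0.39  0.79  0.    2.05]
[ 0.04983749  0.91296474 -0.01833563]
```

View pics/turn.png

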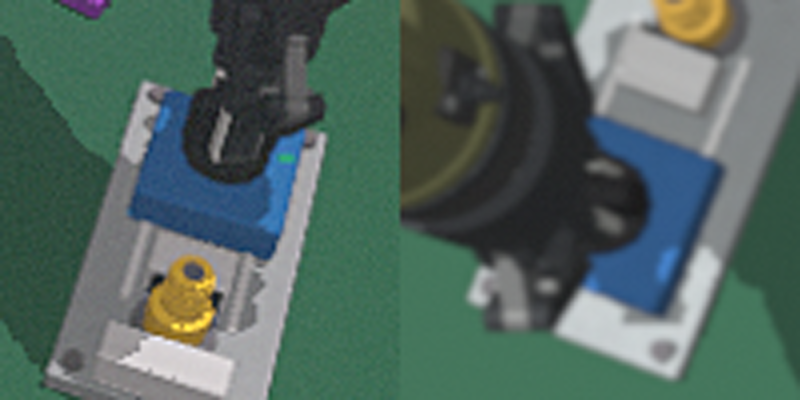

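The jaw at scene crop (190,270) has closed on the fitting, the turn is 68° and the torque is about 0, so it's at rest in the locked position. Release and rise.

```bash
python3 -m creep '[0,0,0,0,0,0,100, 0,0,0,0,0,0,100, 0,0,0,0,0,0,100, 0,0,0,0,0,0,100, 0,0,0,0,0,0,100, 0,0,0,0,0,0,100]'
python3 -m creep '[0,0,-0.01,0,0,0,100, 0,0,-0.02,0,0,0,100, 0,0,-0.03,0,0,0,100, 0,0,-0.03,0,0,0,100, 0,0,-0.03,0,0,0,100, 0,0,-0.03,0,0,0,100, 0,0,0,0,0,0,100]'
python3 -m creep '[0.03,0,0,0,0,0,100, 0,-0.03,0,0,0,0,100, 0,-0.04,0,0,0,0,100, 0,-0.04,0,0,0,0,100, 0,-0.04,0,0,0,0,100, 0,0,0,0,0,0,100, 0,0,0,0,0,0,100]'
python3 - <<'E'
from h import *
go([.502,.254,.049])
s=ctrl.snapshot("scene");w=s["img"][240:340,400:500]
t=ctrl.snapshot("top")["img"][160:260,120:220]
save("end.png",cv2.resize(np.hstack([w,t]),None,fx=4,fy=4,interpolation=cv2.INTER_CUBIC))
E
```

```text
time_s: 8.38
position: [0.502, 0.2533, 0.0481]
orientation: [0.0, 0.712, 0.702, -0.0]
ft_force: [-1.1, 0.5, -0.1]
gripper_width: 0.0525
grip_force: 0.0
time_s: 8.97
position: [0.5052, 0.255, 0.2056]
orientation: [0.002, 0.712, 0.702, 0.005]
ft_force: [2.4, 0.9, -0.1]
gripper_width: 0.0519
grip_force: 0.0
time_s: 9.55
position: [0.3507, 0.2855, 0.1988]
orientation: [0.0, 0.711, 0.703, 0.0]
ft_force: [0.9, 0.4, -0.7]
gripper_width: 0.0518
grip_force: 0.0
t 9.55 yaw 89.31 z [ 0.  0. -1.] tool shift mm [-29.7 151.6 149.8] q [ 0.68  0.05 -0.44  1.08 -0.    2.27]
```

View pics/end.png

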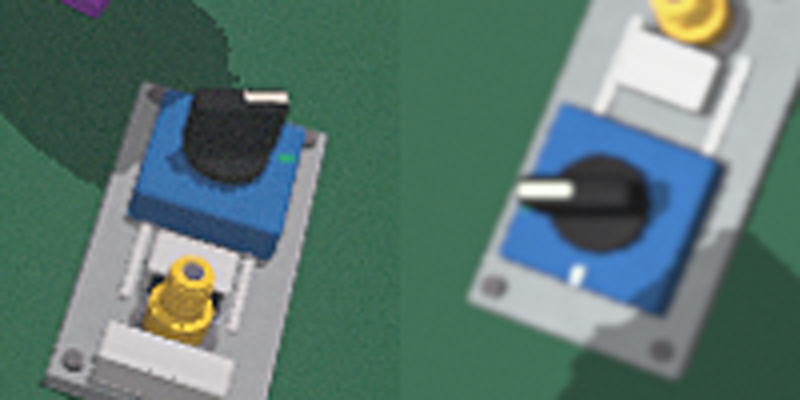

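The pointer (top crop (545,190)) now rests by the green mark with the fitting still in its socket, and the gripper is clear. Handing in.

```bash
python3 -c "
from rig import ctrl
print(ctrl.sign_off())"
```

```text
the job is handed in; nothing more can be done
None
```

The loaded station's knob is turned clockwise past its detent and rests at the green mark, released with the gripper clear; I never moved near the empty station's knob, and I handed the job in at about 10 s.

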